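# Put the glue away in its push-to-open bin

### The arm

A 6-joint arm with a two-finger parallel gripper is mounted at the origin on a cart in front of the work surface, level with it; the furniture and walls round the work are solid. World frame = base frame: x ahead of the robot, y to its left, z up, the work surface at z = 0. Lengths are in mm, angles in degrees, forces in N, time in s.
With the tool pointing down it reaches from about 350 to 850 mm from the base axis. Payload 8.1 kg.
Tool frame: the origin (TCP) lies between the finger pads; the fingertips stand 22 mm ahead of it and the grasp point (between the pads) lies 3 mm ahead of it; z points along the fingers, y is the line along which they close (so a half turn about z gives the same grasp; the last joint's range is limited). The gripper opens to 85 mm and grips with 20 to 120 N. Pads are 22 mm wide; open, the fingers measure 114 mm over their backs; the gripper's body (76 mm by 85 mm) begins 54 mm behind the grasp point. The pads swing forward as they close: fully open they stand 13 mm farther back than shut.
Start: joints at [-74.336, 7.471, 85.268, -0, 87.261, -4.893], TCP at [210.711, -561.789, 253.292] pointing down, gripper open.
Joint ranges: [-169.43, 169.43], [-51.17, 129.36], [1.28, 143.12], [-76.62, 256.62], [0, 156.53], [-152.29, 152.29]. Speed limits (degrees/s): [136.94, 136.94, 159.86, 180, 180, 180].

### API

Orientations are given as a 3x3 rotation matrix whose columns are the frame's x, y, z axes.
In Python, from station import robot gives the robot as it stands.
- The arm moves only by the shell command python3 drive.py 'ROWS' [OPENING] [FORCE]. ROWS is a JSON list that holds a single list of rows (three levels of brackets), with 1 to 5 rows, each of 6 numbers: dx, dy, dz in mm, then a rotation vector rx, ry, rz in degrees; each row is the pose to reach, as a shift and turn from the pose commanded when the command began, along the tool's axes at that moment; what a row does not reach only later rows make up. A row lasts 1/10 s, in which the tool goes at most 50 mm and 8.59 degrees, less where a joint would pass 70% of its speed; a pose out of reach is approached as far as the arm can. OPENING is the opening from 0.0 (shut) to 1.0 (fully open), set as the command begins (- or left out keeps the last). The fingers move at their own pace and stop on an object; FORCE is the grip in N (left out, the last holds). Time passes only in rows, so rows that do not move let the fingers close. It prints the time, the measured TCP pose, the force, the opening and the grip force at its end. Input that does not fit is refused with a message, and nothing moves.
- robot.read_state(): the state, without advancing time (a new reading comes with each control period).
- robot.camera(name): name is "scene" or "top" or "wrist"; returns a dict with "image" (400x640x3 uint8, blue, green, red), "intrinsics" (3x3 intrinsics, pixels), "k1" (the pictures are not rectified: a ray, as slopes to the right and down, at radius r is drawn at 1 + k1 r^2 times it, then the intrinsics apply), "view" (4x4, takes a point from world to camera coordinates); the wrist camera has in their place "tool_from_camera" (4x4, takes a point from camera to tool coordinates, whose origin is the TCP and whose axes are the flange's). Camera axes: x right, y down, z forward; pixel columns grow to the right and rows downward; lengths in mm; the calibration is good to about 2 mm. A picture is of the moment at which its call begins: read the wrist's pose just before it. There is no depth.
- robot.job_done(): hands the job in; it is judged then, once.
The state is a dict: "time": time; "qpos": joint angles; "joint_vel": joint speeds; "joint_torque": joint torques, N m; "tool_pos": TCP position; "tcp_rot": TCP orientation; "ft_force": force on the tool from outside, world axes, zero at the start; "ft_torque": the same for the moment, N m; "gripper_width": opening from 0.0 (shut) to 1.0 (fully open); "grasp_force": force on a finger pad.
Only numpy, scipy, OpenCV 4.12 (cv2) and the standard library are available. Lean on these libraries where they do the work, as an engineer would, in place of code of your own. Each camera call takes 0.05 s, during which the arm holds its last target. There are 200 camera calls.

### The job

Put the glue bottle away in the yellow tilt-out bin: push its front so the touch latch lets it spring ajar, stand the bottle in it spout up without dropping it, and push the bin in again until it latches shut. The blue bin has been left ajar, so push that one shut too, never let the red one pop open, and finish with all three latched and the tape measure, spray can and block plane where they were.

Things in the scene. Friction and masses are not known exactly. Their poses are not given: they have to be found in the camera images.
- glue_bottle: The glue bottle: pale oblong bottle, 40 x 62 mm in plan, straight sides up to 118 mm, neck and spout to 162 mm, 0.2 to 0.4 kg. Origin at the centre of its underside, z up to the spout, x across the narrow 40 mm (grasp across this, 95 to 118 mm up, the gripper body clear of the spout).
- yellow_unit: Grey steel housing of the yellow-fronted bin, 140 deep (x) x 100 wide (y) x 206 high, open at the front, fixed on the board; the three stand side by side at 104 mm pitch in any order. Origin: centre of its underside, 12 mm above the bench; x to its back, y left, z up. The bin's hinge line runs along y at x = -66, z = +14 mm.
- yellow_bin (a joint): Tilt of the yellow bin about its hinge line (lower edge of its front), rad: 0 shut and latched, front flush; +0.61 sprung ajar at its stop, top of the front leaning out to the robot; -0.072 pushed in to the hard stop, 10 mm beyond flush at the press pad. A push-push touch latch (see the press pad). Shut at the start; the bottle belongs here.
- yellow_press (a point): Dark round press pad (28 mm) on the yellow front, 138 mm above the hinge, 2 mm before it, mid-width; front 90 x 161 mm. Axes of the bin: x in, y left, z up the front. Push 8 to 10 mm beyond flush and let go: a shut bin springs ajar in 0.7 s. Push an ajar bin as far, let go: it latches. Its opening spring takes 4 to 10 N here to push in slowly.
- yellow_seat (a point): Middle of the yellow bin's inner floor (86 mm in x, 82 mm in y), tilting with the bin; z points along the bin out of its mouth, x to its back. 46 mm in x from the hinge line and 8 mm above it. Side walls rise 57 mm above this floor, back 107 mm, front 153 mm; the housing's roof is 181 mm above it when shut.
- blue_unit: Grey steel housing of the blue-fronted bin, 140 deep (x) x 100 wide (y) x 206 high, open at the front, fixed on the board; the three stand side by side at 104 mm pitch in any order. Origin: centre of its underside, 12 mm above the bench; x to its back, y left, z up. The bin's hinge line runs along y at x = -66, z = +14 mm.
- blue_bin (a joint): Tilt of the blue bin about its hinge line (lower edge of its front), rad: 0 shut and latched, front flush; +0.61 sprung ajar at its stop, top of the front leaning out to the robot; -0.072 pushed in to the hard stop, 10 mm beyond flush at the press pad. A push-push touch latch (see the press pad). Ajar at the start; pliers and a screwdriver stand in it (fixed, tops 187 mm above the hinge).
- blue_press (a point): Dark round press pad (28 mm) on the blue front, 138 mm above the hinge, 2 mm before it, mid-width; front 90 x 161 mm. Axes of the bin: x in, y left, z up the front. Push 8 to 10 mm beyond flush and let go: a shut bin springs ajar in 0.7 s. Push an ajar bin as far, let go: it latches. Its opening spring takes 4 to 10 N here to push in slowly.
- blue_seat (a point): Middle of the blue bin's inner floor (86 mm in x, 82 mm in y), tilting with the bin; z points along the bin out of its mouth, x to its back. 46 mm in x from the hinge line and 8 mm above it. Side walls rise 57 mm above this floor, back 107 mm, front 153 mm; the housing's roof is 181 mm above it when shut.
- red_unit: Grey steel housing of the red-fronted bin, 140 deep (x) x 100 wide (y) x 206 high, open at the front, fixed on the board; the three stand side by side at 104 mm pitch in any order. Origin: centre of its underside, 12 mm above the bench; x to its back, y left, z up. The bin's hinge line runs along y at x = -66, z = +14 mm.
- red_bin (a joint): Tilt of the red bin about its hinge line (lower edge of its front), rad: 0 shut and latched, front flush; +0.61 sprung ajar at its stop, top of the front leaning out to the robot; -0.072 pushed in to the hard stop, 10 mm beyond flush at the press pad. A push-push touch latch (see the press pad). Shut at the start; must stay so.
- red_press (a point): Dark round press pad (28 mm) on the red front, 138 mm above the hinge, 2 mm before it, mid-width; front 90 x 161 mm. Axes of the bin: x in, y left, z up the front. Push 8 to 10 mm beyond flush and let go: a shut bin springs ajar in 0.7 s. Push an ajar bin as far, let go: it latches. Its opening spring takes 4 to 10 N here to push in slowly.
- red_seat (a point): Middle of the red bin's inner floor (86 mm in x, 82 mm in y), tilting with the bin; z points along the bin out of its mouth, x to its back. 46 mm in x from the hinge line and 8 mm above it. Side walls rise 57 mm above this floor, back 107 mm, front 153 mm; the housing's roof is 181 mm above it when shut.
- tape_measure: Yellow pocket tape measure standing on its edge, 34 x 93 mm in plan, 72 mm high, origin under its centre. Stands by the bottle; leave it where it is.
- spray_can: Tall aerosol can, 62 mm across, 190 mm high, origin under its centre. Stands by the bottle; leave it where it is.
- block_plane: Block plane lying on its sole, 50 x 173 x 65 mm (long along its y), origin under its centre, on the bench in front of the bins; leave it where it is.
- bank_board: Plywood board under the three housings, 160 x 336 x 12 mm, fixed; origin under its centre, x towards the back of the bins.

How it is judged (in metres and radians):
On the way, in this order (a step that is already met when the one before it is completed fails the run):
1. the yellow bin springs ajar (value of joint yellow_bin above 0.5 rad), for 0.1 s.
2. the glue bottle stands in the ajar yellow bin, spout up, let go (x of glue_bottle in the frame of yellow_seat between -0.03 and 0.03 m and y of glue_bottle in the frame of yellow_seat between -0.04 and 0.04 m and z of glue_bottle in the frame of yellow_seat between -0.01 and 0.02 m and angle between the z axis of glue_bottle and the z axis of yellow_seat, either way round below 0.3 rad and angle between glue_bottle's own z axis and vertical below 1.2 rad and contact force between the fingers and glue_bottle below 0.1 N and value of joint yellow_bin above 0.3 rad), for 0.2 s.
At the end, for the whole second after the job is handed in: All three bins are latched shut (joints within 0.025 rad of 0); the glue bottle stands at rest inside the yellow bin, spout up (within 0.3 rad of vertical), its underside on the floor (centre within 30 mm front to back and 40 mm sideways of the middle of the floor, at most 20 mm above it) (x of glue_bottle in the frame of yellow_seat between -0.03 and 0.03 m and y of glue_bottle in the frame of yellow_seat between -0.04 and 0.04 m and z of glue_bottle in the frame of yellow_seat between -0.01 and 0.02 m and value of joint yellow_bin between -0.025 and 0.025 rad and value of joint blue_bin between -0.025 and 0.025 rad and value of joint red_bin between -0.025 and 0.025 rad and angle between glue_bottle's own z axis and vertical below 0.3 rad and linear speed of glue_bottle below 0.03 m/s and velocity of joint each of yellow_bin, blue_bin, red_bin below 0.05 rad/s); the robot touches nothing.
It fails at once if the red bin pops open (value of joint red_bin above 0.1 rad).
It fails at once if the glue bottle is dropped (faster than 0.6 m/s out of the fingers) (linear speed of glue_bottle above 0.6 m/s and contact force between the fingers and glue_bottle below 0.1 N).
It fails at once if the glue bottle lies on its side (angle between glue_bottle's own z axis and vertical above 1.3 rad).
It fails at once if the tape measure, the spray can or the block plane is moved more than 30 mm (distance of any of tape_measure, spray_can, block_plane from where it was at the start of the episode above 0.03 m).
It also fails if it takes over 72 s, if anything falls off the work surface, if the arm or the gripper's body presses on something with over 40 N, if the wrist force passes 120 N, or if a joint passes its speed limit or range.

## Working session

There is one attempt and no reset: what is moved stays moved. The work goes in short steps, Python scripts to look and compute and a shell command to move; the robot and the scene stay as the last step left them, time stands still between calls to the robot, and variables do not carry over. Pictures are saved under pics/ and viewed, at most 10 in all, crops included, and the job is handed in when it is done.

```bash
ls; mkdir -p pics
cat > h.py <<'E'
import numpy as np, cv2
from station import robot
def grab(n):
    s=robot.read_state(); c=robot.camera(n); c['s']=s
    if n=='wrist':
        T=np.eye(4);T[:3,:3]=np.array(s['tcp_rot']).reshape(3,3);T[:3,3]=s['tool_pos']
        c['w']=T@np.array(c['tool_from_camera'])
    else: c['w']=np.linalg.inv(np.array(c['view']))
    return c
def ray(c,u,v):
    K=np.array(c['intrinsics']);k=c['k1']
    d=cv2.undistortPoints(np.array([[[u,v]]],float),K,np.array([k,0,0,0.]))[0,0]
    r=c['w'][:3,:3]@np.array([d[0],d[1],1]); return c['w'][:3,3],r/np.linalg.norm(r)
def plane(c,u,v,z=0):
    o,d=ray(c,u,v); return o+d*(z-o[2])/d[2]
def tri(a,b):
    (o,d),(p,e)=a,b
    t=np.linalg.lstsq(np.c_[d,-e],p-o,rcond=None)[0]
    A,B=o+d*t[0],p+e*t[1]; return (A+B)/2,np.linalg.norm(A-B)
def proj(c,P):
    q=np.linalg.inv(c['w'])@np.r_[P,1]; x=q[:2]/q[2]; x=x*(1+c['k1']*(x@x)); K=np.array(c['intrinsics'])
    return (K@np.r_[x,1])[:2]
E
python3 - <<'E'
from h import *
import pickle
for n in('scene','top'):
    c=grab(n);cv2.imwrite(f'pics/{n}0.png',c['image']);pickle.dump(c,open(f'{n}0.pkl','wb'));print(n,c['w'].round(2),c['k1'])
print(np.array(c['s']['tcp_rot']))
E
```

```text
drive.py
pics
station.py
scene [[-2.20000e-01  4.70000e-01 -8.50000e-01  1.69755e+03]
 [ 9.80000e-01  1.00000e-01 -1.90000e-01  2.09870e+02]
 [-1.00000e-02 -8.80000e-01 -4.80000e-01  7.89380e+02]
 [ 0.00000e+00  0.00000e+00  0.00000e+00  1.00000e+00]] -0.07790922336470235
top [[-1.60000e-01 -7.70000e-01  6.20000e-01 -4.58200e+02]
 [-9.90000e-01  1.10000e-01 -1.10000e-01  1.32580e+02]
 [ 1.00000e-02 -6.30000e-01 -7.80000e-01  1.33176e+03]
 [ 0.00000e+00  0.00000e+00  0.00000e+00  1.00000e+00]] -0.029436163642094816
[[ 9.36311544e-01  3.51170036e-01 -5.45889278e-04]
 [ 3.51170442e-01 -9.36309865e-01  1.77679683e-03]
 [ 1.12836292e-04 -1.85533557e-03 -9.99998272e-01]]
```

View pics/scene0.png

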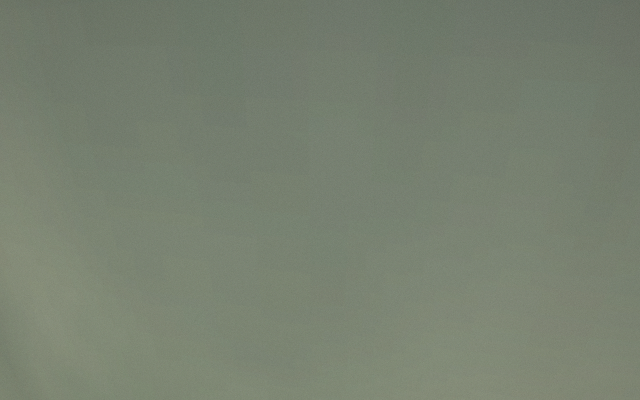

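View pics/top0.png

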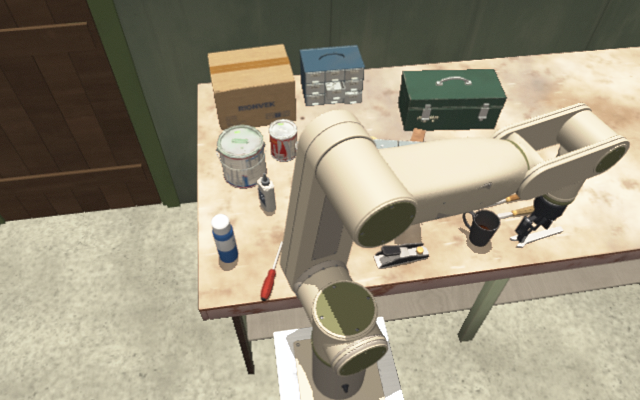

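The scene camera sees only a wall. The top view shows the block plane at about (402,256), a blue and white can at (225,240) and a small bottle at (266,193). The arm hides the bins, so I'll work out where things are and move the arm away.

Run:
```python
from h import *
import pickle
c=pickle.load(open('top0.pkl','rb'))
for n,u,v in [('plane',402,258),('can',228,258),('bottle',268,208),('cornerFL',205,308),('organiser',333,102),('mug',480,240),('tinbox',452,125),('hand',540,235)]: print(n,plane(c,u,v).round())
print(np.array(robot.camera('wrist')['tool_from_camera']).round(2),c['intrinsics'])
w=grab('wrist');cv2.imwrite('pics/w0.png',w['image'])
```

```text
plane [ 335. -268.    0.]
can [417. 274.   0.]
bottle [597. 132.   0.]
cornerFL [254. 348.  -0.]
organiser [1109. -181.    0.]
mug [ 363. -538.    0.]
tinbox [ 906. -624.    0.]
hand [ 352. -743.    0.]
[[  -0.     -0.96   -0.29   74.52]
 [   1.     -0.     -0.     -0.33]
 [   0.     -0.29    0.96 -120.87]
 [   0.      0.      0.      1.  ]] [[498.00599241   0.         321.88093895]
 [  0.         498.00599241 199.7487636 ]
 [  0.           0.           1.        ]]
```

```bash
python3 drive.py '[[[0, 0, -50, 0, 0, 0], [0, 0, -100, 0, 0, 0], [0, 0, -120, 0, 0, 0]]]'
```

```text
(no output)
```

View pics/w0.png

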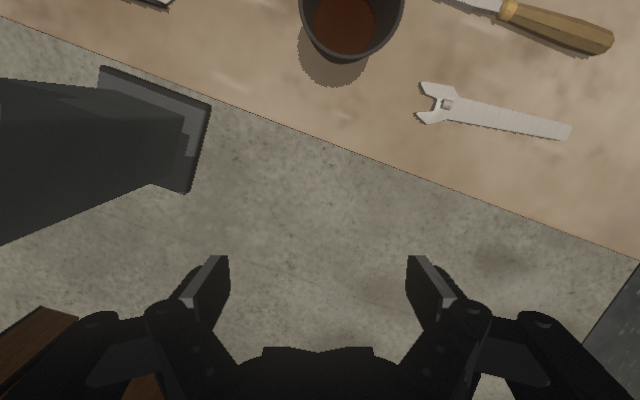

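The wrist view shows the bench edge, a mug at (350,30) and a spanner, which are clutter. I'll swing in front of the middle of the bench, then tilt the tool to look forward.

```bash
python3 drive.py '[[[28, -38, -10, 0, 0, 4], [56, -76, -20, 0, 0, 8], [84, -114, -20, 0, 0, 12], [112, -152, -20, 0, 0, 16], [140, -190, -20, 0, 0, 20.6]]]' >/dev/null; python3 drive.py '[[[30, -40, 0, 0, 8, 0], [60, -80, 0, 0, 16, 0], [60, -120, 0, 0, 24, 0], [60, -160, 0, 0, 32, 0], [60, -200, 0, 0, 40, 0]]]'
python3 - <<'E'
from h import *
w=grab('wrist');cv2.imwrite('pics/w1.png',w['image'])
E
```

```text
time: 1.5
tool_pos: [374.3, -182.5, 402.9]
tcp_rot: [[0.795, 0.029, 0.606], [-0.005, -0.999, 0.054], [0.606, -0.046, -0.794]]
ft_force: [0.7, 0.7, -0.6]
gripper_width: 1.001
grasp_force: 0.0
```

View pics/w1.png

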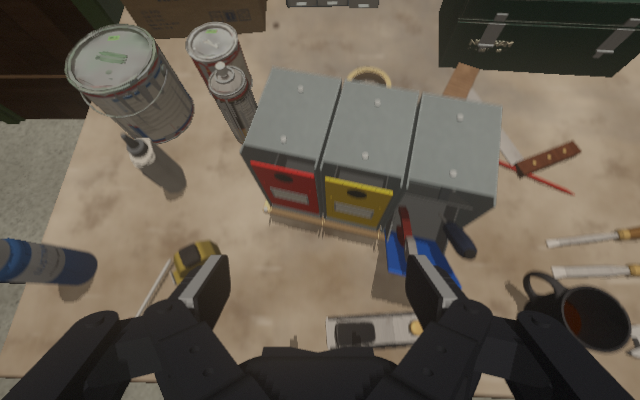

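The bins run red (285,185), yellow (358,200), blue ajar (425,250) from left to right. The glue bottle, with its dark spout, is at (140,150), the tape at (190,262) and the blue can at (45,262). I'll take a second view from further left.

```bash
python3 - <<'E'
from h import *
import pickle
pickle.dump(grab('wrist'),open('w1.pkl','wb'))
E
python3 drive.py '[[[0, -50, 0, 0, 0, 0], [-10, -100, 0, 0, 0, 0], [-15, -150, 0, 0, 0, 0], [-20, -200, 0, 0, 0, 0], [-20, -240, 0, 0, 0, 0]]]'; python3 drive.py '[[[0, 0, 0, 0, 0, 0]]]'>/dev/null;  python3 - <<'E'
from h import *
import pickle
w=grab('wrist');cv2.imwrite('pics/w2.png',w['image']);pickle.dump(w,open('w2.pkl','wb'))
t=grab('top');cv2.imwrite('pics/top2.png',t['image']);pickle.dump(t,open('top2.pkl','wb'))
E
```

```text
time: 2.1
tool_pos: [441.5, -44.5, 432.4]
tcp_rot: [[0.815, 0.03, 0.579], [0.002, -0.999, 0.049], [0.58, -0.039, -0.814]]
ft_force: [1.0, -0.2, -0.6]
gripper_width: 0.999
grasp_force: 0.0
```

View pics/w2.png

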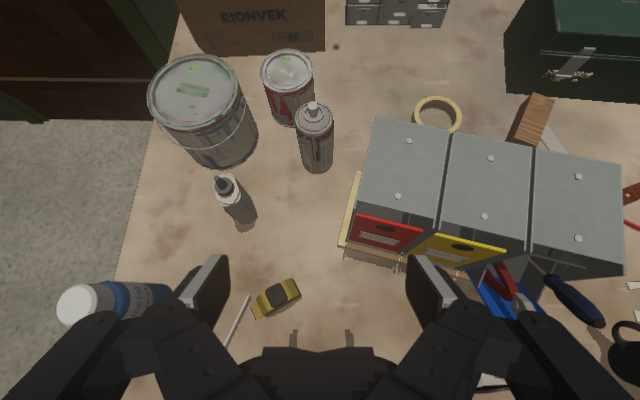

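The same scene from the left: glue bottle at (235,200), tape at (275,298), spray can at (315,130), bins at upper right. I'll zoom in on the bottle and the bins in both views.

Run:
```python
from h import *
import pickle
a=pickle.load(open('w1.pkl','rb'))['image'];b=pickle.load(open('w2.pkl','rb'))['image'];t=pickle.load(open('top2.pkl','rb'))['image']
r=lambda i,x,y,w,h,s: cv2.resize(i[y:y+h,x:x+w],None,fx=s,fy=s,interpolation=cv2.INTER_CUBIC)
out=np.zeros((600,800,3),np.uint8)
A=r(b,200,150,70,90,4);out[:360,:280]=A
A=r(b,350,200,170,90,3);out[:270,285:795]=A
A=cv2.resize(t,(480,300))[:240];out[360:600,:480]=A
A=r(t,235,150,80,80,4);out[275:595,480:800]=A
cv2.imwrite('pics/crop1.png',out)
```

```text
(no output)
```

View pics/crop1.png

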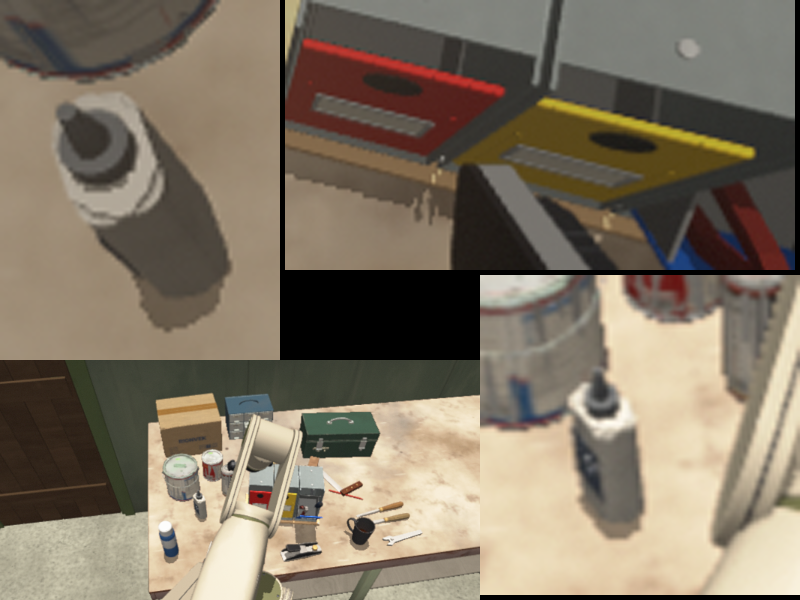

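The crop shows the bottle's spout tip at w2 px (217,176), its shoulder centre at (227,189), and the long side of the oblong running near the line of sight. The red and yellow fronts with their pads are clear.

Run:
```python
from h import *
import pickle
a=pickle.load(open('w1.pkl','rb'));b=pickle.load(open('w2.pkl','rb'));t=pickle.load(open('top2.pkl','rb'))
def front(c,lo,hi,roi):
    x,y,w,h=roi;im=c['image'];hsv=cv2.cvtColor(im,cv2.COLOR_BGR2HSV)
    m=cv2.inRange(hsv,lo,hi);z=np.zeros_like(m);z[y:y+h,x:x+w]=m[y:y+h,x:x+w]
    cs=max(cv2.findContours(z,0,2)[0],key=cv2.contourArea);H=cv2.convexHull(cs)
    hm=cv2.drawContours(np.zeros_like(m),[H],-1,255,-1);hm=cv2.erode(hm,np.ones((3,3)))
    d=hm&cv2.inRange(hsv,(0,0,0),(180,255,75))
    n,l,s,ce=cv2.connectedComponentsWithStats(d);i=1+np.argmax(s[1:,4])
    P=H[:,0]; 
    # top corners: min of (y-x*slope) ends
    tl=P[np.argmin(P[:,0]+2*P[:,1])];tr=P[np.argmax(P[:,0]-1.5*P[:,1])]
    return ce[i],s[i,4],tl,tr
R=((0,120,60),(10,255,255));Y=((20,130,60),(34,255,255))
for n,q,ra,rb in(('red',R,(240,150,85,70),(345,200,85,70)),('yel',Y,(315,165,90,70),(415,220,100,60))):
    A=front(a,*q,ra);B=front(b,*q,rb);print(n,A,B)
    for i in(0,2,3): p,e=tri(ray(a,*A[i]),ray(b,*B[i]));print(p.round(1),round(e,1))
print('spout',tri(ray(b,216.8,176.5),ray(t,264.5,174.2)))
print('spout w1w2',tri(ray(b,216.8,176.5),ray(a,123,133)))
print('sh',tri(ray(b,227.5,189.5),ray(t,266,182)), plane(b,227.5,189.5,118))
for u,v in((56,160),(62,120),(125,95),(160,160),(163,185),(102,222)): print(plane(b,200+u/4,150+v/4,118).round())
print('tape',plane(b,275,298,72),'spray',plane(b,315,115,190),'plane',plane(a,375,335,50),'top plane')
```

```text
red (array([283.03053435, 183.3129771 ]), np.int32(131), array([250, 167], dtype=int32), array([312, 180], dtype=int32)) (array([385.28828829, 227.63063063]), np.int32(111), array([356, 213], dtype=int32), array([421, 228], dtype=int32))
[ 537.  -118.7  163.3] 0.1
[549.9 -76.2 187.1] 0.0
[ 532.4 -161.2  184.8] 0.3
yel (array([355.56338028, 199.40140845]), np.int32(142), array([325, 183], dtype=int32), array([391, 197], dtype=int32)) (array([462.05737705, 246.90163934]), np.int32(122), array([436, 232], dtype=int32), array([506, 249], dtype=int32))
[ 513.4 -220.   164. ] 0.0
[ 526.7 -178.7  188.3] 0.6
[ 507.8 -263.1  188.2] 0.4
spout (array([608.90779506, 131.45422803, 159.82105142]), np.float64(3.0863501110753853))
spout w1w2 (array([604.08456428, 121.79943176, 181.72595205]), np.float64(7.2656833361159885))
sh (array([603.37376293, 127.67312734, 125.16647698]), np.float64(2.471026994942969)) [605.19888977 129.32157191 118.        ]
[604. 152. 118.]
[622. 152. 118.]
[634. 127. 118.]
[605. 108. 118.]
[594. 106. 118.]
[577. 129. 118.]
tape [438.71416268  43.80722944  72.        ] spray [700.78893531 -14.66748774 190.        ] plane [ 340.1518827  -254.49058306   50.        ] top plane
```

Pads triangulate at red (537,-119,163) and yellow (513,-220,164), which matches the 104 mm pitch and the stated height, so the bank's yaw is -13.1° and the bottle is near (605,129). I'll shut blue first, using shut fingers held level.

```bash
cat >> h.py <<'E'
bx=np.array([.9744,-.225,0]);by=np.array([.225,.9744,0]);up=np.array([0,0,1.])
HY=np.array([513.4,-220,26])+2*bx; HB=HY-104*by; HR=HY+104*by
from scipy.spatial.transform import Rotation as Ro
def Rh(yaw,tilt):  # tilt 0 = tool down, 90 = level, heading yaw
    h=np.array([np.cos(yaw),np.sin(yaw),0]);z=np.sin(tilt)*h-np.cos(tilt)*up;x=np.cos(tilt)*h+np.sin(tilt)*up
    return np.c_[x,np.cross(z,x),z]
YB=np.radians(-13.0)
def go(p,R):
    s=robot.read_state();R0=np.array(s['tcp_rot']).reshape(3,3)
    print('from',np.round(s['tool_pos'],1),'shift',(R0.T@(np.array(p)-s['tool_pos'])).round(1),'rot',Ro.from_matrix(R0.T@R).as_rotvec(degrees=True).round(1),'| world x,y,z in tool',R0.T.round(2).tolist(),'t',s['time'])
E
python3 - <<'E'
from h import *
go(HB-80.7*bx+112*up-62*bx+np.array([0,0,190]),Rh(YB,np.pi/2))
E
```

```text
from [441.4 -43.1 432. ] shift [-134.1  247.    20.3] rot [-15.   54.5   5.1] | world x,y,z in tool [[0.81, 0.01, 0.58], [0.04, -1.0, -0.04], [0.58, 0.05, -0.81]] t 2.3
```

```bash
python3 drive.py '[[[-20, 35, 0, -2, 7, 1], [-40, 70, 5, -4, 14, 1.5], [-60, 110, 10, -6, 21, 2], [-80, 150, 15, -8, 28, 3], [-95, 180, 20, -10, 35, 3.5]]]' 0 >/dev/null; python3 drive.py '[[[0, 0, 0, 0, 0, 0]]]'
python3 - <<'E'
from h import *
go(HB-80.7*bx+112*up-62*bx+np.array([0,0,190]),Rh(YB,np.pi/2))
E
```

```text
time: 2.9
tool_pos: [423.2, -264.8, 352.4]
tcp_rot: [[0.449, -0.075, 0.89], [-0.059, -0.997, -0.054], [0.891, -0.028, -0.452]]
ft_force: [-1.2, 0.0, -1.3]
gripper_width: -0.0
grasp_force: 0.0
from [ 423.2 -264.8  352.4] shift [-51.8  30.7 -50.3] rot [-8.9 27.   0.4] | world x,y,z in tool [[0.45, -0.06, 0.89], [-0.07, -1.0, -0.03], [0.89, -0.05, -0.45]] t 2.9
```

```bash
python3 drive.py '[[[-10, 8, -13, -2.2, 7, 0], [-25, 16, -26, -4.5, 14, 0], [-40, 24, -38, -6.7, 21, 0], [-52, 31, -50, -8.9, 27, 0.4], [-52, 31, -50, -8.9, 27, 0.4]]]' 0 >/dev/null; python3 drive.py '[[[0, 0, 0, 0, 0, 0]]]'
python3 - <<'E'
from h import *
go(HB-80.7*bx+112*up-62*bx,Rh(YB,np.pi/2))
E
```

```text
time: 3.5
tool_pos: [368.7, -330.4, 451.9]
tcp_rot: [[0.057, -0.185, 0.981], [-0.0, -0.983, -0.186], [0.998, 0.01, -0.056]]
ft_force: [0.1, -0.0, 0.2]
gripper_width: 0.002
grasp_force: 0.0
from [ 368.7 -330.4  451.9] shift [-314.3  -40.4   -5.5] rot [-2.3  3.2  0.7] | world x,y,z in tool [[0.06, -0.0, 1.0], [-0.19, -0.98, 0.01], [0.98, -0.19, -0.06]] t 3.5
```

```bash
python3 - <<'E'
from h import *
print(np.round(robot.read_state()['qpos'],1))
E
python3 drive.py '[[[-45, -10, 0, 0, 0, 0], [-90, -20, 0, 0, 0, 0], [-135, -30, 0, 0, 0, 0], [-180, -40, 0, 0, 0, 0], [-180, -40, 0, 0, 0, 0]]]'
python3 - <<'E'
from h import *
print(np.round(robot.read_state()['qpos'],1))
E
```

```text
[-94.1 -51.1 142.9  87.   83.3  -2. ]
time: 4.0
tool_pos: [371.6, -324.9, 434.5]
tcp_rot: [[0.102, -0.171, 0.98], [-0.011, -0.985, -0.171], [0.995, 0.007, -0.102]]
ft_force: [-0.2, 0.1, 0.1]
gripper_width: -0.005
grasp_force: 0.0
[-93.4 -51.1 143.1  84.3  83.3  -1.7]
```

Level is out of the arm's folding range this close in. I'll push at 42° tilt instead, with the fingertip's forward corner on the pad.

Run:
```python
from h import *
go(HB-133.6*bx+121*up+100*up,Rh(YB,np.radians(42)))
```

```text
from [ 371.6 -324.9  434.5] shift [-187.9  -32.4    3.8] rot [ -2.7 -42.1   1.8] | world x,y,z in tool [[0.1, -0.01, 0.99], [-0.17, -0.99, 0.01], [0.98, -0.17, -0.1]] t 4.0
```

```bash
python3 drive.py '[[[-20, -6, 0, -0.5, -8, 0.3], [-60, -12, 0, -1, -16, 0.7], [-100, -18, 0, -1.5, -24, 1], [-140, -24, 0, -2, -32, 1.4], [-180, -32, 0, -2.5, -40, 1.8]]]' >/dev/null; python3 drive.py '[[[0, 0, 0, 0, 0, 0]]]'
python3 - <<'E'
from h import *
go(HB-133.6*bx+121*up,Rh(YB,np.radians(42)))
E
```

```text
time: 4.6
tool_pos: [360.1, -290.2, 252.0]
tcp_rot: [[0.705, -0.217, 0.676], [-0.16, -0.976, -0.147], [0.691, -0.005, -0.722]]
ft_force: [0.2, -0.5, -0.1]
gripper_width: -0.003
grasp_force: 0.0
from [ 360.1 -290.2  252. ] shift [-71.2   1.6  77.2] rot [-0.5 -1.7  0.2] | world x,y,z in tool [[0.7, -0.16, 0.69], [-0.22, -0.98, -0.0], [0.68, -0.15, -0.72]] t 4.6
```

```bash
python3 drive.py '[[[-30, 0, 33, 0, -1, 0], [-60, 1, 65, 0, -1.5, 0], [-71, 1.6, 77, -0.5, -1.7, 0], [-71, 1.6, 77, -0.5, -1.7, 0]]]' >/dev/null; python3 drive.py '[[[0, 0, 0, 0, 0, 0]]]'
python3 - <<'E'
from h import *
print(np.round(robot.read_state()['qpos'],1))
R=Rh(YB,np.radians(42))
for a in (.61,.4,.2,0,-.065): # corner on pad at joint value a
    c,s=np.cos(a),np.sin(a); go(HB+(-2*c-138*s-22.9)*bx+(138*c-2*s+9)*up,R)
w=grab('wrist');cv2.imwrite('pics/w3.png',w['image'])
E
```

```text
time: 5.1
tool_pos: [368.2, -306.6, 155.3]
tcp_rot: [[0.723, -0.222, 0.654], [-0.169, -0.975, -0.145], [0.669, -0.005, -0.743]]
ft_force: [0.4, -0.6, 0.6]
gripper_width: 0.001
grasp_force: 0.0
[-70.7 -38.8 143.   41.9  58.3  15.1]
from [ 368.2 -306.6  155.3] shift [  9.5 -13.   19.9] rot [-0.3 -0.  -0.1] | world x,y,z in tool [[0.72, -0.17, 0.67], [-0.22, -0.97, -0.01], [0.65, -0.15, -0.74]] t 5.1
from [ 368.2 -306.6  155.3] shift [ 37.8 -13.   26. ] rot [-0.3 -0.  -0.1] | world x,y,z in tool [[0.72, -0.17, 0.67], [-0.22, -0.97, -0.01], [0.65, -0.15, -0.74]] t 5.1
from [ 368.2 -306.6  155.3] shift [ 63.  -13.   37.2] rot [-0.3 -0.  -0.1] | world x,y,z in tool [[0.72, -0.17, 0.67], [-0.22, -0.97, -0.01], [0.65, -0.15, -0.74]] t 5.1
from [ 368.2 -306.6  155.3] shift [ 85.4 -12.9  53.2] rot [-0.3 -0.  -0.1] | world x,y,z in tool [[0.72, -0.17, 0.67], [-0.22, -0.97, -0.01], [0.65, -0.15, -0.74]] t 5.1
from [ 368.2 -306.6  155.3] shift [ 92.  -12.9  59.3] rot [-0.3 -0.  -0.1] | world x,y,z in tool [[0.72, -0.17, 0.67], [-0.22, -0.97, -0.01], [0.65, -0.15, -0.74]] t 5.1
```

View pics/w3.png

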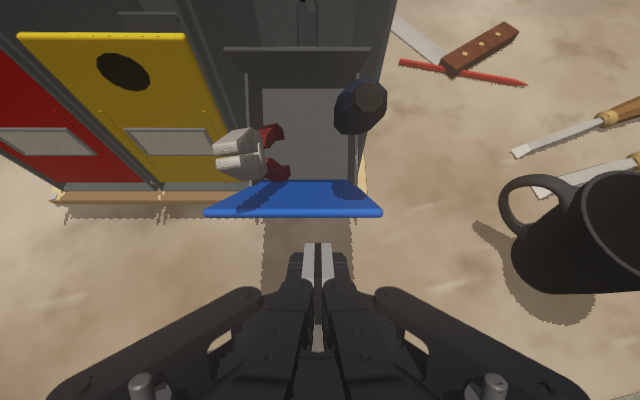

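The shut fingers at (318,270) stand just in front of the ajar blue front (293,200), about 13 mm to the right of its middle. I'll centre and push along the arc.

```bash
python3 drive.py '[[[0, -7, 0, 0, 0, 0], [4, -13, 10, 0, 0, 0], [9.5, -13, 20, 0, 0, 0], [24, -13, 23, 0, 0, 0], [38, -13, 26, 0, 0, 0]]]'; python3 drive.py '[[[12, 0, 5.5, 0, 0, 0], [25, 0, 11, 0, 0, 0], [36, 0, 19, 0, 0, 0], [47, 0, 27, 0, 0, 0], [47, 0, 27, 0, 0, 0]]]';  python3 - <<'E'
from h import *
R=Rh(YB,np.radians(42))
for a in (-.055,-.072): # corner on pad at joint value a
    c,s=np.cos(a),np.sin(a); go(HB+(-2*c-138*s-22.9)*bx+(138*c-2*s+9)*up,R)
E
```

```text
time: 5.65
tool_pos: [415.3, -302.7, 159.7]
tcp_rot: [[0.726, -0.221, 0.651], [-0.168, -0.975, -0.144], [0.667, -0.005, -0.745]]
ft_force: [-3.8, 0.3, -5.7]
gripper_width: -0.002
grasp_force: 3.1
time: 6.15
tool_pos: [468.0, -315.3, 172.7]
tcp_rot: [[0.725, -0.221, 0.653], [-0.166, -0.975, -0.145], [0.668, -0.003, -0.744]]
ft_force: [-3.8, 0.3, 2.5]
gripper_width: 0.001
grasp_force: 1.8
from [ 468.  -315.3  172.7] shift [5.7 1.  4.8] rot [-0.3  0.1  0.1] | world x,y,z in tool [[0.72, -0.17, 0.67], [-0.22, -0.98, -0.0], [0.65, -0.15, -0.74]] t 6.15
from [ 468.  -315.3  172.7] shift [7.4 1.  6.5] rot [-0.3  0.1  0.1] | world x,y,z in tool [[0.72, -0.17, 0.67], [-0.22, -0.98, -0.0], [0.65, -0.15, -0.74]] t 6.15
```

```bash
python3 drive.py '[[[3, 0, 2.5, 0, 0, 0], [6, 0, 5, 0, 0, 0], [6, 0, 5, 0, 0, 0]]]';python3 drive.py '[[[1, 0, 1, 0, 0, 0], [1, 0, 1, 0, 0, 0]]]'
```

```text
time: 6.45
tool_pos: [475.0, -317.2, 173.0]
tcp_rot: [[0.724, -0.221, 0.653], [-0.167, -0.975, -0.146], [0.669, -0.003, -0.743]]
ft_force: [-0.8, 0.8, 0.2]
gripper_width: 0.001
grasp_force: 0.3
time: 6.65
tool_pos: [476.2, -317.7, 172.6]
tcp_rot: [[0.725, -0.222, 0.652], [-0.167, -0.975, -0.146], [0.669, -0.003, -0.744]]
ft_force: [-2.6, 1.8, 2.3]
gripper_width: -0.0
grasp_force: 1.6
```

```bash
python3 drive.py '[[[1, 0, 1, 0, 0, 0], [1, 0, 1, 0, 0, 0]]]';python3 drive.py '[[[1, 0, 1, 0, 0, 0], [1, 0, 1, 0, 0, 0]]]';python3 drive.py '[[[1, 0, 1, 0, 0, 0], [1, 0, 1, 0, 0, 0]]]' | grep -e pos -e ft_
```

```text
time: 6.85
tool_pos: [477.6, -318.2, 172.2]
tcp_rot: [[0.725, -0.222, 0.652], [-0.167, -0.975, -0.146], [0.668, -0.003, -0.744]]
ft_force: [-3.7, 1.0, 2.8]
gripper_width: 0.002
grasp_force: 1.8
time: 7.05
tool_pos: [479.0, -318.5, 171.9]
tcp_rot: [[0.725, -0.222, 0.652], [-0.167, -0.975, -0.146], [0.668, -0.003, -0.744]]
ft_force: [-2.7, -0.4, 2.7]
gripper_width: -0.004
grasp_force: 1.5
tool_pos: [480.2, -318.8, 171.7]
ft_force: [-9.6, 2.3, 5.5]
```

```bash
python3 drive.py '[[[1, 0, 1, 0, 0, 0], [1, 0, 1, 0, 0, 0]]]'| grep -e pos -e ft_; python3 drive.py '[[[-6, 0, -6, 0, 0, 0], [-15, 0, -15, 0, 0, 0], [-30, 0, -30, 0, 0, 0], [-60, 0, -40, 0, 0, 0], [-90, 0, -50, 0, 0, 0]]]'| grep -e pos -e ft_;python3 drive.py '[[[0, 0, 0, 0, 0, 0], [0, 0, 0, 0, 0, 0]]]'| grep -e pos -e ft_;  python3 - <<'E'
from h import *
w=grab('wrist');cv2.imwrite('pics/w4.png',w['image'])
R=Rh(YB,np.radians(42)); go(HY+(-2-22.9-25)*bx+147*up,R)
E
```

```text
tool_pos: [481.1, -319.0, 171.6]
ft_force: [-23.8, 6.2, 14.4]
tool_pos: [384.0, -297.1, 148.9]
ft_force: [6.2, 2.6, -33.4]
tool_pos: [384.5, -298.2, 149.2]
ft_force: [-0.2, 0.5, -0.1]
from [ 384.6 -297.4  148.4] shift [  61.  -104.4   22.4] rot [-0.3  0.2 -0.1] | world x,y,z in tool [[0.73, -0.17, 0.67], [-0.22, -0.97, -0.01], [0.65, -0.14, -0.75]] t 8.2
```

View pics/w4.png

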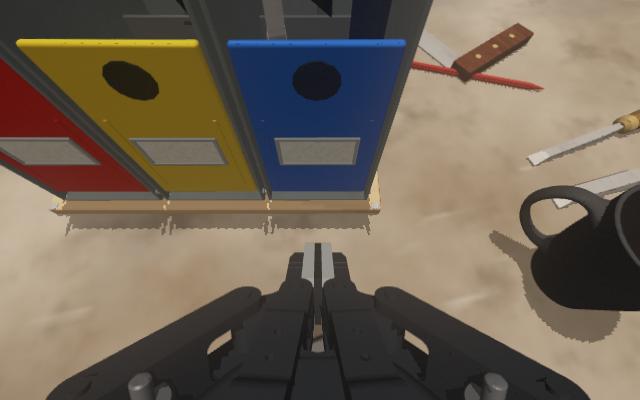

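Blue is now flush, in line with yellow at (110,45) and blue at (318,45). Next I'll press yellow.

```bash
python3 drive.py '[[[0, -40, 0, 0, 0, 0], [20, -80, 0, 0, 0, 0], [45, -104, 10, 0, 0, 0], [61, -104, 22, 0, 0, 0], [61, -104, 22, 0, 0, 0]]]'| grep -e pos -e ft_;python3 drive.py '[[[0, 0, 0, 0, 0, 0]]]'|grep -e ft_
python3 - <<'E'
from h import *
R=Rh(YB,np.radians(42)); go(HY+(-2-22.9)*bx+147*up,R);go(HY+(-2-22.9+12)*bx+147*up,R)
E
```

```text
tool_pos: [467.3, -206.4, 172.3]
ft_force: [-0.1, 0.0, 0.1]
ft_force: [-0.1, 0.6, -0.2]
from [ 465.9 -208.2  172.1] shift [20.   0.9 16.7] rot [-0.5  0.3  0. ] | world x,y,z in tool [[0.73, -0.17, 0.67], [-0.22, -0.98, -0.01], [0.65, -0.14, -0.75]] t 8.8
from [ 465.9 -208.2  172.1] shift [29.   1.  24.6] rot [-0.5  0.3  0. ] | world x,y,z in tool [[0.73, -0.17, 0.67], [-0.22, -0.98, -0.01], [0.65, -0.14, -0.75]] t 8.8
```

```bash
python3 drive.py '[[[9, 1, 8, 0, 0, 0], [18, 1, 15, 0, 0, 0], [24, 1, 20, 0, 0, 0], [27, 1, 22.5, 0, 0, 0], [27, 1, 22.5, 0, 0, 0]]]'| grep -e pos -e ft_;python3 drive.py '[[[1, 0, 1, 0, 0, 0], [1, 0, 1, 0, 0, 0]]]'|grep -e pos -e ft_;python3 drive.py '[[[1, 0, 1, 0, 0, 0], [1, 0, 1, 0, 0, 0]]]'|grep -e pos -e ft_
```

```text
tool_pos: [499.6, -219.0, 174.2]
ft_force: [0.1, -0.4, 0.5]
tool_pos: [500.9, -218.9, 174.3]
ft_force: [-4.3, -1.7, -1.5]
tool_pos: [502.4, -219.0, 174.3]
ft_force: [-4.2, -1.8, -1.3]
```

```bash
python3 drive.py '[[[1, 0, 1, 0, 0, 0], [1, 0, 1, 0, 0, 0]]]'|grep -e pos -e ft_;python3 drive.py '[[[1, 0, 1, 0, 0, 0], [1, 0, 1, 0, 0, 0]]]'|grep -e pos -e ft_;python3 drive.py '[[[1, 0, 1, 0, 0, 0], [1, 0, 1, 0, 0, 0]]]'|grep -e pos -e ft_
```

```text
tool_pos: [503.6, -219.2, 174.2]
ft_force: [-14.8, -0.4, 4.5]
tool_pos: [504.6, -219.4, 174.0]
ft_force: [-30.0, 3.8, 12.9]
tool_pos: [505.5, -219.6, 173.9]
ft_force: [-44.4, 8.3, 20.3]
```

```bash
python3 drive.py '[[[-18, 0, -16, 0, 0, 0], [-48, 0, -44, 0, 0, 0], [-75, 0, -75, 0, 0, 0], [-85, 0, -110, 0, 0, 0], [-60, 0, -150, 0, 0, 0]]]'| grep -e pos -e ft_;python3 drive.py '[[[45, 0, -20, 0, 0, 0], [70, 0, -60, 0, 0, 0], [80, 0, -100, 0, 0, 0], [80, 0, -100, 0, 0, 0], [80, 0, -100, 0, 0, 0]]]' 1|grep -e pos -e ft_
python3 - <<'E'
from h import *
w=grab('wrist');cv2.imwrite('pics/w5.png',w['image'])
# over bottle, looking from nearer side
go([480,115,330],Rh(np.radians(-13),np.radians(25)))
E
```

```text
tool_pos: [411.8, -230.8, 212.1]
ft_force: [0.6, -0.3, 0.6]
tool_pos: [410.1, -236.2, 341.1]
ft_force: [-0.2, -0.5, -0.8]
from [ 409.9 -235.8  339.5] shift [ -14.1 -357.4   11.8] rot [ -1.8 -15.9   0.3] | world x,y,z in tool [[0.74, -0.17, 0.66], [-0.2, -0.98, -0.02], [0.65, -0.12, -0.75]] t 11.35
```

View pics/w5.png

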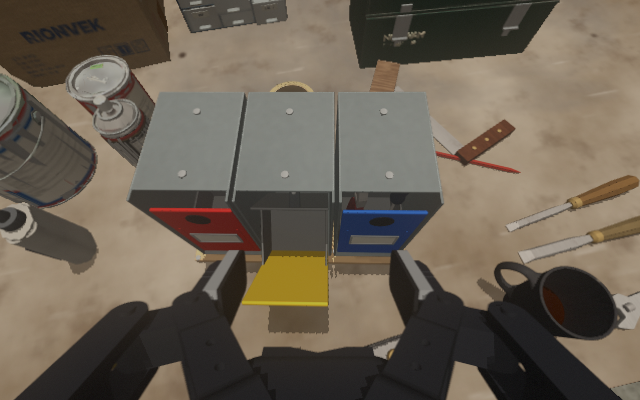

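Yellow is ajar (front edge at (285,303)), with red and blue flush. Now I'll move above the bottle and measure its outline numerically.

```bash
python3 drive.py '[[[0, -45, -10, 0, -4, 0], [0, -90, -15, 0, -8, 0], [0, -140, -15, 0, -12, 0], [10, -190, -10, 0, -16, 0], [20, -235, -5, 0, -20, 0]]]'| grep pos; python3 drive.py '[[[0, 0, 0, 0, 0, 0]]]'|grep ft
python3 - <<'E'
from h import *
go([550,118,335],Rh(0,np.radians(17)))
E
```

```text
tool_pos: [462.5, -21.2, 360.6]
ft_force: [0.5, -0.4, -0.7]
from [464.5 -14.6 357.3] shift [  45.9 -145.8   45. ] rot [  2.1  -3.5 -10.9] | world x,y,z in tool [[0.92, -0.19, 0.35], [-0.19, -0.98, -0.03], [0.35, -0.04, -0.94]] t 11.95
```

```bash
python3 drive.py '[[[12, -45, 12, 0, -1, -3], [24, -90, 24, 1, -2, -6], [40, -135, 40, 2, -3, -9], [46, -146, 45, 2, -3.5, -11], [46, -146, 45, 2, -3.5, -11]]]'| grep pos; python3 drive.py '[[[0, 0, 0, 0, 0, 0], [0, 0, 0, 0, 0, 0]]]'|grep ft
python3 - <<'E'
from h import *
import pickle
w=grab('wrist');pickle.dump(w,open('w6.pkl','wb'));cv2.imwrite('pics/w6.png',w['image'])
u=proj(w,[605,129,118]);print(u,proj(w,[609,131,160]),w['s']['tool_pos'])
x,y=u.astype(int);im=cv2.cvtColor(w['image'],cv2.COLOR_BGR2HSV)
sub=im[y-70:y+71:5,x-70:x+71:5]
for r in sub: print(' '.join(f'{p[2]:3d}' for p in r))
print()
for r in sub: print(' '.join(f'{p[1]:3d}' for p in r))
E
```

```text
tool_pos: [550.2, 109.8, 335.7]
ft_force: [-0.6, 0.2, 0.3]
[298.1687592  189.44503818] [293.87849142 183.44565004] [549.96772379 107.31504235 338.9746518 ]
 86  87  81  86  81  78  76  70 106  82  83  78  85  63 160 158 159 158 158 161 162 161 162 161 158 152 150 153 152
133 106  86  99 128 131  83  75  79  78  80  84  66 159 156 155 154 155 157 159 160 160 160 160 157 146 146 153 152
 71  73  85  61  61  59  77  78  79  85  84  72 154 155 154 151 152 152 154 158 158 158 156 157 154 146 144 146 149
155 151  53  72  73  59  63  86  74  63 149 151 153 155 153 149 152 152 155 157 157 157 156 156 153 147 139 143 148
157 161 160 157 154 152 148 146 147 148 148 149 150 151 151 151 153 154 153 156 156 156 154 156 154 148 150 152 152
158 159 161 161 157 153 152 149 148 146 146 147 146 148 149 151 153 153 155 156 155 155 157 159 156 153 149 153 154
158 157 160 159 157 155 155 156 151 148 146 145 144 145 149 148 149 151 152 155 155 155 159 161 162 156 150 157 160
159 159 159 159 158 157 156 155 151 147 147 145 144 144 147 147 149 150 153 155 157 158 161 164 164 160 161 161 163
163 160 158 158 
[... 5084 characters left out ...]
  60
 67  66  64  64  63  62  64  64  63  63  63  65  67  66  67  66  65  63  67  65  66  65  62  64  61  61  60  61  61
 66  63  63  64  64  63  63  65  65  66  65  67  69  66  67  67  66  68  68  67  66  66  64  62  61  61  61  61  59
 63  64  65  63  63  65  67  67  68  68  67  66  68  65  68  68  68  68  69  66  65  64  67  64  64  61  61  61  62
 61  62  64  67  65  65  66  67  69  71  71  69  69  70  67  70  71  74  72  68  65  64  63  64  64  61  61  59  59
 60  62  63  65  66  66  68  69  71  72  74  77  72  70  69  72  73  75  72  69  66  67  65  72  65  64  61  59  61
 68  64  62  63  65  68  67  71  73  72  74  72  64  65  65  69  74  70  68  73  69  72  72  75  65  64  62  61  61
```

Run:
```python
from h import *
import pickle
w=pickle.load(open('w6.pkl','rb'));hsv=cv2.cvtColor(w['image'],cv2.COLOR_BGR2HSV)
m=cv2.inRange(hsv,(0,0,164),(180,46,255));z=np.zeros_like(m);z[145:225,230:370]=m[145:225,230:370]
n,l,s,c=cv2.connectedComponentsWithStats(z);i=1+np.argmax(s[1:,4]);print(s[i])
H=cv2.convexHull(np.argwhere(l==i)[:,::-1].astype(np.int32))[:,0]
P=np.array([plane(w,u+.0,v+.0,118)[:2] for u,v in H],np.float32)
(cx,cy),wh,a=cv2.minAreaRect(P);bp=cv2.boxPoints(((cx,cy),wh,a));print(cx,cy,wh,a);print(bp.round(1))
import itertools
e=[bp[1]-bp[0],bp[2]-bp[1]];L=max(e,key=np.linalg.norm);print('long axis deg',np.degrees(np.arctan2(L[1],L[0])))
# height check: shoulder centre in w2 vs here
b=pickle.load(open('w2.pkl','rb'));uc=H.mean(0)
print(tri(ray(w,*proj(w,[cx,cy,118])),ray(b,227.5,189.5)))
# dark spout in this view: darkest blob
d=cv2.inRange(hsv,(0,0,0),(180,255,82));zz=np.zeros_like(d);zz[165:215,270:320]=d[165:215,270:320]
n,l,s,c=cv2.connectedComponentsWithStats(zz);print(s,c); 
print(tri(ray(w,*c[1+np.argmax(s[1:,4])]),ray(b,216.8,176.5)))
```

```text
[275 165  40  46 647]
607.4658813476562 133.22108459472656 (57.30238342285156, 38.16794204711914) 26.926332473754883
[[573.3 137.3]
 [590.6 103.2]
 [641.7 129.2]
 [624.4 163.2]]
long axis deg 26.92633
(array([608.50679889, 133.49410324, 108.15773902]), np.float64(1.1674628793856097))
[[     0      0    640    400 255861]
 [   291    181      1      1      1]
 [   287    180     14     14    105]
 [   304    189      3      6      6]
 [   301    197      1      1      1]
 [   294    199      1      1      1]
 [   299    198      1      1      1]
 [   304    200     13     12     23]
 [   302    212      1      1      1]] [[319.51171144 199.50444186]
 [291.         181.        ]
 [294.61904762 187.67619048]
 [305.33333333 191.5       ]
 [301.         197.        ]
 [294.         199.        ]
 [299.         198.        ]
 [311.30434783 206.60869565]
 [302.         212.        ]]
(array([604.57934195, 128.74242548, 171.036752  ]), np.float64(2.151317092699999))
```

Bottle centre is (607,132.5), the long axis at 27°, outline about 40 x 60 and the shoulder height near 118. I'll grasp with heading 27°, tilt 15° and the grasp point 112 up.

Run:
```python
from h import *
import pickle
w=pickle.load(open('w6.pkl','rb'))
print('bucket edge',plane(w,263,139).round(),plane(w,285,128).round())
R=Rh(np.radians(27),np.radians(15));G=np.array([607,132.5,112])-3*R[:,2];print(G)
go(G-90*R[:,2],R)
```

```text
bucket edge [693. 191.   0.] [710. 155.   0.]
[606.30817163 132.14749584 114.89777748]
from [550.1 107.3 339.4] shift [ -7.9 -15.6 141.7] rot [  8.1  -2.5 -26.6] | world x,y,z in tool [[0.95, -0.01, 0.3], [-0.01, -1.0, 0.01], [0.3, -0.01, -0.95]] t 12.7
```

```bash
python3 drive.py '[[[0, -3, 35, 2, -0.5, -6.5], [0, -6, 70, 4, -1, -13], [-4, -10, 105, 6, -2, -20], [-8, -16, 142, 8, -2.5, -26.6], [-8, -16, 142, 8, -2.5, -26.6]]]' 1|grep pos; python3 drive.py '[[[0, 0, 0, 0, 0, 0], [0, 0, 0, 0, 0, 0]]]'|grep ft;  python3 - <<'E'
from h import *
R=Rh(np.radians(27),np.radians(15));G=np.array([607,132.5,112])-3*R[:,2];go(G,R)
E
```

```text
tool_pos: [582.9, 121.5, 194.8]
ft_force: [-0.4, 0.7, 1.2]
from [586.9 122.7 204.1] shift [-2.4  0.1 91.7] rot [ 0.2 -0.1 -0.1] | world x,y,z in tool [[0.86, 0.44, 0.26], [0.45, -0.89, 0.0], [0.23, 0.12, -0.97]] t 13.4
```

```bash
python3 drive.py '[[[0, 0, 30, 0, 0, 0], [-1, 0, 60, 0, 0, 0], [-2, 0, 78, 0, 0, 0], [-2.4, 0, 88, 0, 0, 0], [-2.4, 0, 91.7, 0, 0, 0]]]'|grep -e pos -e ft; python3 drive.py '[[[0, 0, 0, 0, 0, 0], [0, 0, 0, 0, 0, 0]]]'|grep -e pos -e ft;python3 drive.py '[[[0, 0, 0, 0, 0, 0], [0, 0, 0, 0, 0, 0], [0, 0, 0, 0, 0, 0], [0, 0, 0, 0, 0, 0], [0, 0, 0, 0, 0, 0]]]' 0.3 30
```

```text
tool_pos: [605.4, 132.8, 112.8]
ft_force: [0.6, 0.5, -0.0]
tool_pos: [605.8, 132.7, 113.7]
ft_force: [0.6, 0.2, 0.2]
time: 14.6
tool_pos: [605.2, 132.5, 112.2]
tcp_rot: [[0.86, 0.455, 0.23], [0.44, -0.891, 0.116], [0.257, 0.002, -0.966]]
ft_force: [-0.0, -1.3, 3.6]
gripper_width: 0.444
grasp_force: 32.2
```

```bash
python3 drive.py '[[[8, 0, -30, 0, 0, 0], [20, 0, -75, 0, 0, 0], [32, 0, -120, 0, 0, 0], [45, 0, -170, 0, 0, 0], [45, 0, -170, 0, 0, 0]]]' 0.3 45|grep -e pos -e ft -e gr; python3 drive.py '[[[0, 0, 0, 0, 0, 0], [0, 0, 0, 0, 0, 0]]]'|grep -e pos -e ft -e gr;  python3 - <<'E'
from h import *
w=grab('wrist');cv2.imwrite('pics/w7.png',w['image'])
t=np.radians(50);R=Rh(YB,t);a=.61;c,s=np.cos(a),np.sin(a)
F=lambda X,Z:HY+(X*c-Z*s)*bx+(X*s+Z*c)*up
P=F(38,122)-3*R[:,2];print('place',P,'pre',F(38,122+150)-3*R[:,2])
go(F(38,122+150)-3*R[:,2]+[0,0,60],Rh(YB,np.radians(15)))
E
```

```text
tool_pos: [607.8, 133.1, 297.1]
ft_force: [1.4, 0.2, -2.2]
gripper_width: 0.435
grasp_force: 46.4
tool_pos: [603.5, 132.6, 284.9]
ft_force: [-0.7, 0.0, -4.1]
gripper_width: 0.437
grasp_force: 46.2
place [ 475.35818828 -211.21581126  149.69438449] pre [ 391.62788032 -191.88153448  272.64158717]
from [603.2 132.6 284.2] shift [-313.   192.7 -131.6] rot [-10.3   0.4  38.7] | world x,y,z in tool [[0.86, 0.44, 0.25], [0.45, -0.89, -0.0], [0.22, 0.12, -0.97]] t 15.35
```

```bash
python3 drive.py '[[[-25, 16, -25, -1, 0, 4], [-60, 36, -40, -2, 0, 8], [-95, 58, -55, -3, 0, 12], [-130, 80, -70, -4, 0, 16], [-165, 102, -80, -5.4, 0.2, 20]]]'|grep -e pos -e gr; python3 drive.py '[[[0, 0, 0, 0, 0, 0]]]'|grep -e pos;  python3 - <<'E'
from h import *
t=np.radians(50);R=Rh(YB,t);a=.61;c,s=np.cos(a),np.sin(a)
F=lambda X,Z:HY+(X*c-Z*s)*bx+(X*s+Z*c)*up
go(F(38,122+150)-3*R[:,2]+[0,0,60],Rh(YB,np.radians(15)))
E
```

```text
tool_pos: [489.0, -41.0, 320.8]
gripper_width: 0.435
grasp_force: 47.7
tool_pos: [488.2, -43.2, 320.5]
from [488.2 -43.2 320.5] shift [-104.7  137.9  -40. ] rot [-4.7  0.1 18.4] | world x,y,z in tool [[0.96, 0.1, 0.26], [0.1, -0.99, 0.0], [0.26, 0.02, -0.97]] t 15.95
```

```bash
python3 drive.py '[[[-25, 32, -10, -1, 0, 4], [-50, 64, -20, -2, 0, 8], [-78, 100, -30, -3.5, 0, 14], [-105, 138, -40, -4.7, 0, 18.4], [-105, 138, -40, -4.7, 0, 18.4]]]'|grep -e pos -e gr; python3 drive.py '[[[0, 8, 0, 0, 8, 0], [0, 0, 0, 0, 8, 0]]]'>/dev/null; python3 drive.py '[[[0, 0, 0, 0, 8, 0], [0, 0, 0, 0, 16, 0], [0, 0, 0, 0, 22, 0], [0, 0, 0, 0, 22, 0]]]'|grep -e pos -e rot;  python3 - <<'E'
from h import *
t=np.radians(50);R=Rh(YB,t);a=.61;c,s=np.cos(a),np.sin(a)
F=lambda X,Z:HY+(X*c-Z*s)*bx+(X*s+Z*c)*up
for d in (150,120,90,0): go(F(38,122+d)-3*R[:,2],R)
print(robot.read_state()['qpos'])
w=grab('wrist');cv2.imwrite('pics/w8.png',w['image'])
E
```

```text
tool_pos: [392.1, -193.3, 332.5]
gripper_width: 0.434
grasp_force: 48.2
tool_pos: [434.6, -224.3, 334.8]
tcp_rot: [[0.712, -0.202, 0.672], [-0.164, -0.979, -0.121], [0.683, -0.024, -0.73]]
from [ 434.6 -224.3  334.8] shift [-78.3 -21.5  12.6] rot [-1.9  7.  -0.1] | world x,y,z in tool [[0.71, -0.16, 0.68], [-0.2, -0.98, -0.02], [0.67, -0.12, -0.73]] t 17.05
from [ 434.6 -224.3  334.8] shift [-82.5 -20.5  42.3] rot [-1.9  7.  -0.1] | world x,y,z in tool [[0.71, -0.16, 0.68], [-0.2, -0.98, -0.02], [0.67, -0.12, -0.73]] t 17.05
from [ 434.6 -224.3  334.8] shift [-86.8 -19.5  71.9] rot [-1.9  7.  -0.1] | world x,y,z in tool [[0.71, -0.16, 0.68], [-0.2, -0.98, -0.02], [0.67, -0.12, -0.73]] t 17.05
from [ 434.6 -224.3  334.8] shift [-99.4 -16.6 161. ] rot [-1.9  7.  -0.1] | world x,y,z in tool [[0.71, -0.16, 0.68], [-0.2, -0.98, -0.02], [0.67, -0.12, -0.73]] t 17.05
[-52.62349124 -50.90723053 131.02357256  29.76394728  68.21553325
  46.29050882]
```

The bottle is held. High up, the reach limit caps the tilt, so I'll enter the mouth with the bottle leaning 15° and tilt it further on the way down.

```bash
cat >> h.py <<'E'
def pl(X,Z,lean,dy=0):
    l=np.radians(lean);R=Rh(YB,l+np.radians(15));G=HY+X*bx+dy*by+Z*up+112*(-np.sin(l)*bx+np.cos(l)*up)
    go(G-3*R[:,2],R)
E
python3 - <<'E'
from h import *
pl(-49,215,15)
E
```

```text
from [ 434.2 -223.9  335.5] shift [ 10.2 -22.  -12. ] rot [ -1.9 -12.9   0.3] | world x,y,z in tool [[0.71, -0.16, 0.68], [-0.2, -0.98, -0.02], [0.67, -0.12, -0.73]] t 17.1
```

```bash
python3 drive.py '[[[5, -11, -6, -1, -6.5, 0], [10, -22, -12, -2, -13, 0], [10, -22, -12, -2, -13, 0]]]'|grep -e pos; python3 drive.py '[[[0, 0, 0, 0, 0, 0]]]'|grep pos
python3 - <<'E'
from h import *
pl(-49,215,15)
pl(-49,149,15)
E
```

```text
tool_pos: [440.2, -201.1, 357.2]
tool_pos: [439.0, -201.7, 354.3]
from [ 439.  -201.7  354.3] shift [-2.   1.1  1.7] rot [ 0.2 -0.2  0.6] | world x,y,z in tool [[0.84, -0.18, 0.5], [-0.22, -0.98, 0.01], [0.49, -0.12, -0.86]] t 17.5
from [ 439.  -201.7  354.3] shift [-35.2   0.6  58.7] rot [ 0.2 -0.2  0.6] | world x,y,z in tool [[0.84, -0.18, 0.5], [-0.22, -0.98, 0.01], [0.49, -0.12, -0.86]] t 17.5
```

```bash
python3 drive.py '[[[-12, 0, 20, 0, 0, 0], [-24, 0, 40, 0, 0, 0], [-35, 0.6, 58, 0, 0, 0.5], [-35, 0.6, 58, 0, 0, 0.5]]]'|grep -e pos -e ft; python3 drive.py '[[[0, 0, 0, 0, 0, 0]]]'|grep -e pos -e ft
python3 - <<'E'
from h import *
pl(-47,120,23)
w=grab('wrist');t=grab('top')
cv2.imwrite('pics/w9.png',np.hstack([w['image'][:,60:560],cv2.resize(t['image'][120:320,290:440],(300,400))]))
E
```

```text
tool_pos: [434.5, -203.3, 280.9]
ft_force: [-0.6, 1.3, -2.4]
tool_pos: [436.0, -204.4, 285.8]
ft_force: [-0.6, 0.5, -1.8]
from [ 436.  -204.4  285.8] shift [-27.4  -2.2  23.8] rot [ 0.3  7.8 -0.2] | world x,y,z in tool [[0.84, -0.2, 0.5], [-0.23, -0.97, 0.0], [0.49, -0.12, -0.86]] t 18.0
```

View pics/w9.png

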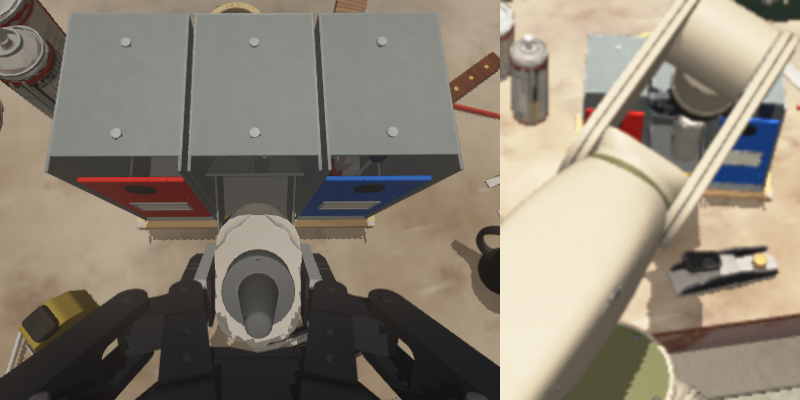

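The bottle is held upright between the fingers, spout at (258,300), centred on the yellow bin's opening (255,200). I'll lower it in.

```bash
python3 drive.py '[[[-9, -1, 8, 0, 2.5, 0], [-18, -2, 16, 0, 5, 0], [-27, -2, 24, 0, 7.8, 0], [-27, -2, 24, 0, 7.8, 0]]]'|grep -e pos -e ft; python3 drive.py '[[[0, 0, 0, 0, 0, 0]]]'|grep -e pos -e ft
python3 - <<'E'
from h import *
pl(-7.3,80,30)
pl(27,31,35)
E
```

```text
tool_pos: [429.6, -202.8, 248.9]
ft_force: [-0.6, 0.3, -3.6]
tool_pos: [430.5, -203.5, 253.1]
ft_force: [-0.5, -0.1, -1.9]
from [ 430.5 -203.5  253.1] shift [-12.8  -2.8  50.8] rot [ 0.3  7.2 -0.1] | world x,y,z in tool [[0.77, -0.18, 0.61], [-0.23, -0.97, 0.0], [0.6, -0.14, -0.79]] t 18.6
from [ 430.5 -203.5  253.1] shift [-25.8  -3.1 109.6] rot [ 0.3 12.2 -0.1] | world x,y,z in tool [[0.77, -0.18, 0.61], [-0.23, -0.97, 0.0], [0.6, -0.14, -0.79]] t 18.6
```

```bash
python3 drive.py '[[[-4, -1, 17, 0, 2.4, 0], [-8, -2, 34, 0, 4.8, 0], [-13, -3, 51, 0, 7.2, 0], [-13, -3, 51, 0, 7.2, 0]]]'|grep -e pos -e ft; python3 drive.py '[[[0, 0, 0, 0, 0, 0]]]'|grep -e pos -e ft
python3 - <<'E'
from h import *
pl(27,31,35)
E
```

```text
tool_pos: [454.8, -206.8, 225.7]
ft_force: [-0.0, -0.3, -2.7]
tool_pos: [454.6, -207.0, 226.1]
ft_force: [0.3, 0.2, -2.2]
from [ 454.6 -207.   226.1] shift [-36.4  -0.9  69.8] rot [0.3 5.8 0. ] | world x,y,z in tool [[0.7, -0.16, 0.7], [-0.23, -0.97, 0.0], [0.68, -0.16, -0.72]] t 19.1
```

```bash
python3 drive.py '[[[-9, 0, 17, 0, 1.4, 0], [-18, 0, 34, 0, 2.8, 0], [-18, 0, 34, 0, 2.8, 0]]]'|grep -e pos -e ft
python3 - <<'E'
from h import *
print(np.round(robot.read_state()['qpos'],1))
pl(27,31,35);pl(27,31,28)
E
```

```text
tool_pos: [476.9, -217.5, 190.3]
ft_force: [-4.0, -0.5, -7.0]
[-44.9 -42.7 143.1  33.6  43.6  41. ]
from [ 476.9 -217.5  190.3] shift [-29.4  -5.6  26.6] rot [-0.2  4.1 -0.1] | world x,y,z in tool [[0.68, -0.16, 0.72], [-0.22, -0.97, -0.0], [0.7, -0.16, -0.7]] t 19.4
from [ 476.9 -217.5  190.3] shift [-15.8  -5.6  30. ] rot [-0.2 -2.9 -0.1] | world x,y,z in tool [[0.68, -0.16, 0.72], [-0.22, -0.97, -0.0], [0.7, -0.16, -0.7]] t 19.4
```

```bash
python3 drive.py '[[[-5, -3, 10, 0, -1.5, 0], [-10, -5, 20, 0, -3, 0], [-10, -5, 20, 0, -3, 0]]]'|grep -e pos -e ft;python3 drive.py '[[[0, 0, 0, 0, 0, 0]]]'|grep -e pos -e ft
python3 - <<'E'
from h import *
print(np.round(robot.read_state()['qpos'],1))
pl(27,31,35);pl(27,31,28)
E
```

```text
tool_pos: [486.2, -214.6, 172.5]
ft_force: [-0.9, 0.4, -2.2]
tool_pos: [486.2, -214.9, 173.2]
ft_force: [-0.1, 0.1, -2.7]
[-42.  -37.3 140.8  30.4  41.3  44.2]
from [ 486.2 -214.9  173.2] shift [-22.6  -1.1   9.6] rot [-0.1  6.8 -0. ] | world x,y,z in tool [[0.71, -0.16, 0.68], [-0.22, -0.97, -0.0], [0.67, -0.15, -0.73]] t 19.8
from [ 486.2 -214.9  173.2] shift [-8.9 -1.1 12.4] rot [-0.1 -0.2 -0. ] | world x,y,z in tool [[0.71, -0.16, 0.68], [-0.22, -0.97, -0.0], [0.67, -0.15, -0.73]] t 19.8
```

```bash
python3 drive.py '[[[-3, -1, 4, 0, 0, 0], [-6, -1, 8, 0, 0, 0], [-6, -1, 8, 0, 0, 0]]]'|grep -e pos -e ft; python3 drive.py '[[[-3, 0, 0, 0, 2, 0], [-6, 0, 0, 0, 4, 0], [-6, 0, 0, 0, 4, 0]]]'|grep -e pos -e ft
python3 - <<'E'
from h import *
print(np.round(robot.read_state()['qpos'],1))
pl(27,31,35);pl(27,31,32)
E
```

```text
tool_pos: [486.6, -213.8, 160.6]
ft_force: [-0.9, -1.2, -4.1]
tool_pos: [491.6, -219.3, 159.9]
ft_force: [-0.3, 0.3, -3.8]
[-43.5 -36.  143.1  38.3  37.1  35.9]
from [ 491.6 -219.3  159.9] shift [-17.8  -4.2  -5.4] rot [-0.3  3.4 -0.1] | world x,y,z in tool [[0.67, -0.16, 0.73], [-0.22, -0.97, -0.01], [0.71, -0.16, -0.69]] t 20.4
from [ 491.6 -219.3  159.9] shift [-11.9  -4.2  -4.1] rot [-0.3  0.4 -0.1] | world x,y,z in tool [[0.67, -0.16, 0.73], [-0.22, -0.97, -0.01], [0.71, -0.16, -0.69]] t 20.4
```

```bash
python3 drive.py '[[[-3, -2, 3, 0, 0, 0], [-5, -4, 5, 0, 0, 0], [-5, -4, 5, 0, 0, 0]]]'|grep -e pos -e ft;  python3 - <<'E'
from h import *
print(np.round(robot.read_state()['qpos'],1))
pl(27,31,32)
s=robot.read_state();R=np.array(s['tcp_rot']).reshape(3,3);tilt=np.arccos(-R[2,2]);l=tilt-np.radians(15)
G=s['tool_pos']+3*R[:,2];B=G-112*(-np.sin(l)*bx+np.cos(l)*up)-HY;a=.61;c,sn=np.cos(a),np.sin(a)
x,z=B@bx,B@up;print('lean',np.degrees(l),'bin frame base',x*c+z*sn,B@by,-x*sn+z*c)
E
```

```text
tool_pos: [495.4, -216.9, 154.7]
ft_force: [-2.7, -1.6, 1.6]
[-42.6 -34.9 143.   38.5  35.7  35.8]
from [ 495.4 -216.9  154.7] shift [-10.3  -1.1  -9.9] rot [-0.3  0.4 -0. ] | world x,y,z in tool [[0.67, -0.16, 0.73], [-0.22, -0.98, -0.0], [0.71, -0.16, -0.69]] t 20.7
lean 31.613158666337718 bin frame base 51.255753904033405 -1.052050361482646 2.3380562349460234
```

The base rests on the bin floor, 5 mm behind the middle, and about 5 N is now supported. I'll open just enough to clear the neighbours.

```bash
python3 drive.py '[[[0, 0, 0, 0, 0, 0], [0, 0, 0, 0, 0, 0], [0, 0, 0, 0, 0, 0]]]' 0.5|grep -e pos -e ft -e gr; python3 drive.py '[[[0, 0, 0, 0, 0, 0], [0, 0, 0, 0, 0, 0], [0, 0, 0, 0, 0, 0], [0, 0, 0, 0, 0, 0]]]' 0.6|grep -e pos -e ft -e gr
python3 - <<'E'
from h import *
go(np.array(robot.read_state()['tool_pos'])-.573*60*bx+.82*60*up,Rh(YB,np.radians(46)))
E
```

```text
tool_pos: [495.0, -216.1, 153.9]
ft_force: [-3.3, 0.7, 4.3]
gripper_width: 0.503
grasp_force: 0.0
tool_pos: [494.9, -216.4, 153.9]
ft_force: [-3.6, 2.0, 4.4]
gripper_width: 0.599
grasp_force: 0.0
from [ 494.9 -216.4  153.9] shift [ 12.1  -0.4 -58.8] rot [-0.4 -0.5 -0.1] | world x,y,z in tool [[0.67, -0.16, 0.73], [-0.22, -0.98, -0.01], [0.71, -0.16, -0.69]] t 21.4
```

```bash
python3 drive.py '[[[1, 0, -6, 0, 0, 0], [3, 0, -15, 0, 0, 0], [3, 0, -15, 0, 0, 0]]]'|grep -e pos -e ft -e gr
python3 - <<'E'
from h import *
s=robot.read_state();print(np.round(s['qpos'],1));go(s['tool_pos'],Rh(YB,np.radians(46)))
E
```

```text
tool_pos: [489.5, -217.1, 169.1]
ft_force: [-0.2, -0.7, 0.2]
gripper_width: 0.6
grasp_force: 0.0
[-43.5 -37.8 143.   36.6  38.7  37.8]
from [ 489.5 -217.1  169.1] shift [0. 0. 0.] rot [-0.4 -0.5 -0. ] | world x,y,z in tool [[0.67, -0.16, 0.72], [-0.22, -0.98, -0.01], [0.71, -0.16, -0.69]] t 21.7
```

```bash
python3 drive.py '[[[3, 0, -12, 0, -1, 0], [6, 0, -28, 0, -3, 0], [10, 0, -45, 0, -5, 0], [18, 0, -70, 0, -8, 0], [30, 0, -100, 0, -10, 0]]]'|grep -e pos -e ft -e gr; python3 drive.py '[[[20, 0, -25, 0, 0, 0], [40, 0, -50, 0, 0, 0], [50, 0, -60, 0, 0, 0], [50, 0, -60, 0, 0, 0]]]'|grep -e pos -e ft
python3 - <<'E'
from h import *
w=grab('wrist');cv2.imwrite('pics/w10.png',w['image'])
import pickle;pickle.dump(w,open('w10.pkl','wb'))
hsv=cv2.cvtColor(w['image'],cv2.COLOR_BGR2HSV)
m=cv2.inRange(hsv,(0,0,150),(180,46,255));m[260:]=0
n,l,s,c=cv2.connectedComponentsWithStats(m)
for i in range(1,n):
    if s[i,4]>150: print(s[i],c[i].round())
# predicted shoulder centre and spout tip of bottle seated at lean 35, bin x=46
a=.61;cc,sn=np.cos(a),np.sin(a);F=lambda X,Z:HY+(X*cc-Z*sn)*bx+(X*sn+Z*cc)*up
print('shoulder',proj(w,F(40,126)),'tip',proj(w,F(40,170)),'base',proj(w,F(40,8)),'front edge',proj(w,F(0,161)), 'pads',proj(w,HB-2*bx+138*up),proj(w,HR-2*bx+138*up))
E
```

```text
tool_pos: [437.6, -205.4, 257.8]
ft_force: [1.8, -1.0, 1.4]
gripper_width: 0.601
grasp_force: 0.0
tool_pos: [443.9, -207.9, 339.5]
ft_force: [0.6, -0.1, 0.3]
[  71   44   57   46 1094] [102.  65.]
[410  74  22  18 226] [418.  85.]
[524 199  66  29 372] [554. 213.]
[536 232  74  28 623] [570. 245.]
shoulder [315.40206236 265.92053923] tip [314.8209888  287.75231948] base [316.40321597 228.30175826] front edge [314.99871494 318.56554177] pads [411.4957066  229.83944029] [219.83087485 229.27622238]
```

Run:
```python
from h import *
import pickle
w=pickle.load(open('w10.pkl','rb'));hsv=cv2.cvtColor(w['image'],cv2.COLOR_BGR2HSV)
def lab(p):
    h,s,v=map(int,p)
    return 'Y' if 20<=h<=34 and s>130 and v>60 else 'w' if s<50 and v>140 else 'k' if v<70 else 'g' if s<50 else 'o'
for v in range(190,335,6): print(v,''.join(lab(hsv[v,u]) for u in range(240,400,3)))
```

```text
190 ggggggkkggggggggggggggggggggggggggggggggggwkgggggggggg
196 ggggggkkgggggggggggggggggggggggggggggggggggkkggggggggg
202 ggggggkkgggggggggggggggggggggggggggggggggggkkggggggggg
208 ggggggkgkkkkkkkkkkkkkkkkkkkkkkkkkkkkkkkkkkgkkgkkkkgggg
214 ggggggkgkkkkkkkkkkkkkkkkkkkkkkkkkkkkkkkkkkgkkgkkkkkggg
220 ooooookkkkkkkkgkkggggggggggggggggggkkkkkkkkkkooooooooo
226 oooooookkkkkkkgkkgggkggggggggggggggkkkkkkkkkoooooooooo
232 ooooooookkkkkkgkkgggkggggggggggggggkkkkkkkkooooooooook
238 ooooooooookkkkgkkgggkgggggggggkggggkkkkkkkoooooooooooo
244 gggggggooookkkgkkggggggggggggggggggkkkkkkokkkggggggggg
250 oooogggkkkoookgkkggggwwgwwwwwwgggggkggkoookkkggggooooo
256 okkggggkkkoooookYYYYwwwwwwwwwgwYYYYkgooooookkkggggkkoo
262 kkggggkkkkoooookYYYowwwgggggwwwYYYYYgooooookkkkggggkkk
268 kggggkkkkkoooooYYYYowgggggggkgwYYYYYgooooookkkkkggggkk
274 ggggkkkkkkooooYYYYYYwgggggggggwYYYYYYooooookkkkkkggggk
280 gggkkkkkkkooooYYYYYYwggkggkkggwYYYYYYYoooookkkkkkggggg
286 kggkkkkkkkoooYYYYYYYwggkgggkgwgYYYYYYYoooookkkkkkkggkk
292 kkkkkkkkkooooYYYYYYYYYggggggwYYYYYYYYYYoooookkkkkkkkkk
298 kkkkkkkkooooYYYYYYYYYYYYggYYYYYYYYYYYYYoooookkkkkkkkkk
304 kkkkkkkkooooYYYYYYYYYYYYYYYYYYYYYYYYYYYooooookkkkkkkkk
310 kkkkkkkooooYYYYYYYYYYYYYYYYYYYYYYYYYYYYYooooookkkkkkkk
316 kkkkkkkooooYYYYYYYYYYYYYYYYYYYYYYYYYYYYYooooookkkkkkkk
322 kkkkkkoooooooooooooooooooooooooooooooooooooooookkkkkkk
328 kkkkkooooooooooooooooooooooooooooooooooooooooookkkkkkk
334 kkkkkkoooooooooooooooooooooooooooooooooooooooookkkkkkk
```

The bottle stands seated in the ajar bin: shoulder at (317,271) against a predicted (315,266), with the front edge at row 319. Now I'll close the fingers and push yellow in, starting at 25° tilt for reach.

```bash
cat >> h.py <<'E'
def tip(X,Z,tilt,H=HY):  # far corner of shut fingertips at X,Z from the hinge
    R=Rh(YB,np.radians(tilt)); go(H+X*bx+Z*up-22*R[:,2]-11*R[:,0],R)
E
python3 - <<'E'
from h import *
tip(-110,230,25);tip(-102,112,25)
E
```

```text
from [ 443.4 -207.5  337. ] shift [-84.2  -3.5  19.4] rot [ -0.4 -11.4   0.1] | world x,y,z in tool [[0.78, -0.18, 0.59], [-0.22, -0.98, -0.01], [0.58, -0.13, -0.8]] t 22.65
from [ 443.4 -207.5  337. ] shift [-147.9   -2.8  119.1] rot [ -0.4 -11.4   0.1] | world x,y,z in tool [[0.78, -0.18, 0.59], [-0.22, -0.98, -0.01], [0.58, -0.13, -0.8]] t 22.65
```

```bash
python3 drive.py '[[[-30, -1, 5, 0, -4, 0], [-60, -2, 12, 0, -8, 0], [-84, -3, 19, 0, -11.4, 0], [-84, -3, 19, 0, -11.4, 0], [-84, -3, 19, 0, -11.4, 0]]]' 0|grep -e pos -e ft -e gr
python3 - <<'E'
from h import *
print(np.round(robot.read_state()['qpos'],1));tip(-102,112,25)
E
```

```text
tool_pos: [389.1, -191.2, 269.9]
ft_force: [-0.2, -0.9, 0.6]
gripper_width: 0.003
grasp_force: 0.0
[-43.1 -46.  129.   13.1  75.7  58.8]
from [ 389.1 -191.2  269.9] shift [-41.7   1.  109.2] rot [-0.5  0.   0.1] | world x,y,z in tool [[0.88, -0.2, 0.42], [-0.22, -0.98, -0.01], [0.41, -0.09, -0.91]] t 23.15
```

```bash
python3 drive.py '[[[-15, 0, 36, 0, 0, 0], [-30, 0, 72, 0, 0, 0], [-42, 1, 100, 0, 0, 0], [-42, 1, 106, 0, 0, 0], [-42, 1, 106, 0, 0, 0]]]'|grep -e pos -e ft
python3 - <<'E'
from h import *
print(np.round(robot.read_state()['qpos'],1));tip(-102,112,25);tip(-60,120,30);tip(-30,132,36);tip(0,138,42)
E
```

```text
tool_pos: [395.6, -193.2, 157.1]
ft_force: [0.6, 0.5, 1.1]
[-42.5 -41.5 138.3  14.1  62.1  56. ]
from [ 395.6 -193.2  157.1] shift [-0.3 -0.4  4.1] rot [-0.5  0.   0.1] | world x,y,z in tool [[0.88, -0.2, 0.42], [-0.22, -0.98, -0.01], [0.41, -0.09, -0.91]] t 23.65
from [ 395.6 -193.2  157.1] shift [39.3 -0.2 15.6] rot [-0.5  5.   0. ] | world x,y,z in tool [[0.88, -0.2, 0.42], [-0.22, -0.98, -0.01], [0.41, -0.09, -0.91]] t 23.65
from [ 395.6 -193.2  157.1] shift [69.5 -0.2 18.9] rot [-0.5 11.   0. ] | world x,y,z in tool [[0.88, -0.2, 0.42], [-0.22, -0.98, -0.01], [0.41, -0.09, -0.91]] t 23.65
from [ 395.6 -193.2  157.1] shift [97.2 -0.1 27.8] rot [-0.5 17.  -0. ] | world x,y,z in tool [[0.88, -0.2, 0.42], [-0.22, -0.98, -0.01], [0.41, -0.09, -0.91]] t 23.65
```

Push gently, about 10 mm per row.

```bash
python3 drive.py '[[[10, 0, 4, 0, 1, 0], [20, 0, 8, 0, 2.5, 0], [30, 0, 12, 0, 3.7, 0], [39, 0, 15.6, 0, 5, 0], [47, 0, 16.5, 0, 6.5, 0]]]'|grep -e pos -e ft; python3 drive.py '[[[0, 0, 0, 0, 0, 0]]]'|grep -e pos -e ft
python3 - <<'E'
from h import *
tip(-30,132,36);tip(0,138,42)
E
```

```text
tool_pos: [445.0, -205.0, 164.6]
ft_force: [-5.1, -0.0, 1.5]
tool_pos: [444.9, -205.0, 164.6]
ft_force: [-4.1, 0.3, 1.4]
from [ 444.9 -205.   164.6] shift [19.7 -0.7  6.6] rot [-0.4  4.3  0.1] | world x,y,z in tool [[0.83, -0.19, 0.52], [-0.22, -0.98, -0.0], [0.51, -0.11, -0.85]] t 24.25
from [ 444.9 -205.   164.6] shift [46.3 -0.6 18.7] rot [-0.4 10.3  0.1] | world x,y,z in tool [[0.83, -0.19, 0.52], [-0.22, -0.98, -0.0], [0.51, -0.11, -0.85]] t 24.25
```

```bash
python3 drive.py '[[[10, 0, 3, 0, 2, 0], [20, 0, 6.6, 0, 4.3, 0], [29, 0, 10, 0, 6.5, 0], [38, 0, 15, 0, 8.5, 0], [46, 0, 18.7, 0, 10.3, 0]]]'|grep -e pos -e ft; python3 drive.py '[[[0, 0, 0, 0, 0, 0]]]'|grep -e pos -e ft
python3 - <<'E'
from h import *
tip(0,138,42);tip(12,138,42)
E
```

```text
tool_pos: [491.7, -215.5, 170.9]
ft_force: [-9.3, -1.4, -3.9]
tool_pos: [491.9, -215.5, 170.9]
ft_force: [-3.3, -0.3, -2.1]
from [ 491.9 -215.5  170.9] shift [ 2.2 -0.4 -0.8] rot [-0.4  0.2 -0. ] | world x,y,z in tool [[0.73, -0.17, 0.67], [-0.22, -0.98, -0.01], [0.65, -0.14, -0.75]] t 24.85
from [ 491.9 -215.5  170.9] shift [11.2 -0.4  7.2] rot [-0.4  0.2 -0. ] | world x,y,z in tool [[0.73, -0.17, 0.67], [-0.22, -0.98, -0.01], [0.65, -0.14, -0.75]] t 24.85
```

```bash
python3 drive.py '[[[4, 0, 3, 0, 0, 0], [7, 0, 5, 0, 0, 0], [7, 0, 5, 0, 0, 0]]]'|grep -e pos -e ft; python3 drive.py '[[[1.5, 0, 1.5, 0, 0, 0], [1.5, 0, 1.5, 0, 0, 0]]]'|grep -e pos -e ft; python3 drive.py '[[[1.5, 0, 1.5, 0, 0, 0], [1.5, 0, 1.5, 0, 0, 0]]]'|grep -e pos -e ft
```

```text
tool_pos: [500.2, -217.1, 171.9]
ft_force: [-1.6, 0.3, -2.2]
tool_pos: [502.4, -217.6, 171.8]
ft_force: [-2.0, 0.5, -0.3]
tool_pos: [504.1, -218.0, 171.5]
ft_force: [-19.7, 5.2, 10.2]
```

```bash
python3 drive.py '[[[0.5, 0, 0.5, 0, 0, 0], [0.5, 0, 0.5, 0, 0, 0]]]'|grep -e pos -e ft; python3 drive.py '[[[-4, 0, -4, 0, 0, 0], [-8, 0, -8, 0, 0, 0], [-15, 0, -15, 0, 0, 0], [-25, 0, -28, 0, 0, 0], [-35, 0, -50, 0, 0, 0]]]'|grep -e pos -e ft; python3 drive.py '[[[-5, 0, -30, 0, -3, 0], [10, 0, -60, 0, -6, 0], [20, 0, -90, 0, -8, 0], [20, 0, -90, 0, -8, 0]]]'|grep -e pos -e ft; python3 drive.py '[[[0, 0, 0, 0, 0, 0], [0, 0, 0, 0, 0, 0], [0, 0, 0, 0, 0, 0]]]'|grep -e pos -e ft
python3 - <<'E'
from h import *
w=grab('wrist');hsv=cv2.cvtColor(w['image'],cv2.COLOR_BGR2HSV);cv2.imwrite('pics/w11.png',w['image'])
for n,lo,hi,H in(('red',(0,120,60),(10,255,255),HR),('yel',(20,130,60),(34,255,255),HY),('blue',(105,120,50),(125,255,255),HB)):
    p=proj(w,H-2*bx+138*up);x,y=p.astype(int);m=cv2.inRange(hsv,lo,hi)
    z=np.zeros_like(m);z[max(0,y-60):y+90,max(0,x-70):x+70]=m[max(0,y-60):y+90,max(0,x-70):x+70]
    c=max(cv2.findContours(z,0,2)[0],key=cv2.contourArea);print(n,'pad pred',p.round(),'edge pred',[proj(w,H+161*up+k*by).round().tolist() for k in(45,-45)],'bbox',cv2.boundingRect(c),cv2.contourArea(c))
x,y=proj(w,HY+40*bx+130*up);print(x,y)
def lab(p):
    h,s,v=map(int,p)
    return 'Y' if 20<=h<=34 and s>130 and v>60 else 'w' if s<50 and v>130 else 'k' if v<70 else 'g' if s<50 else 'o'
for v in range(int(y)-70,int(y)+80,7): print(v,''.join(lab(hsv[v,u]) for u in range(int(x)-100,int(x)+100,4)))
print(w['s']['time'])
E
```

```text
tool_pos: [504.5, -218.1, 171.4]
ft_force: [-25.7, 5.8, 14.9]
tool_pos: [451.5, -208.1, 187.2]
ft_force: [4.9, -2.7, -6.6]
tool_pos: [409.7, -201.1, 276.0]
ft_force: [0.6, -0.3, 0.2]
tool_pos: [408.2, -199.1, 266.5]
ft_force: [0.7, 1.2, 0.5]
red pad pred [199. 160.] edge pred [[133.0, 146.0], [244.0, 146.0]] bbox (134, 143, 135, 60) 5264.0
yel pad pred [316. 160.] edge pred [[261.0, 146.0], [371.0, 146.0]] bbox (261, 143, 110, 60) 5229.5
blue pad pred [435. 160.] edge pred [[389.0, 146.0], [501.0, 146.0]] bbox (364, 144, 136, 59) 5181.0
316.76565477199136 122.95218226909289
52 wwwwwwwwkwwwwwwwwwwwwwwwwwwwwwwwwwwwwwwwwgkwwwwwww
59 wwwwwwwwkwwwwwwwwwwwwwwwwwwwwwwwwwwwwwwwwwkwwwwwww
66 wwwwwwwwkwwwwwwwwwwwwwwwwwwwwwwwwwwwwwwwwwkwwwwwww
73 wwwwwwwgkwwwwwwwwwwwwwwwwwwwwwwwwwwwwwwwwwkwwwwwww
80 wwwwwwwgkwwwwwwwwwwwwwwwwwwwwwwwwwwwwwwwwwkgwwwwww
87 wwwwwwwkgwwwwwwwwwwwwwwwwwwwwwwwwwwwwwwwwwkgwwwwww
94 wwwwwwwkgwwwwwwwwwwwwwwwwwwwwwwwwwwwwwwwwwkkwwwwww
101 wwwwwwwkgwwwwwwwwwwwwwwwwwwwwwwwwwwwwwwwwwgkwwwwww
108 wwwwwwwkwwwwwwwwwwwwwwwwwwwwwwwwwwwwwwwwwwgkwwwwww
115 gggggggkwggggggggggggggggggggggggggggggggggkwggggg
122 kkkkkggkwkkkkkkkkkkkgggkkkkkggkkkkgkkkkkkkwkwggggg
129 kkkkkgkkgkkkkkkkkkkkgggggkgggggkkkkkkkkkkkwkgggggg
136 kkkkkkkkkkkkkkkkkkkkggkkkgkkkggkkkkkkkkkkkkkkkgggg
143 oooooookkkkkYYYYYYYYYoooYYYoooYYYYYYYYYkkkkkkkoooo
150 ooooooookkkkYYYYYYYYYYYYYYYYYYYYYYYYYYYkkkkooooooo
157 oooooooookkkkYYYYYYYYYkkkkkkkYYYYYYYYYkkkkoooooooo
164 ooooooooookkkYYYYYYYYYkkkkkkkYYYYYYYYYkkkooooooooo
171 oooooooooookkkYYYYYYYYYYYYYYYYYYYYYYYkkkkooooooooo
178 ooooooooooookkkYYYYYYYYYYYYYYYYYYYYYokkkoooooooooo
185 gggggggggooookkkYYYggogggggggggggYYYkkkoookggggggg
192 ooooooooooooookkYYYYooYoooooooooYYYkkkoooogggggggg
199 oooooooooooooookkYYYYYYYYYYYYYYYYYYkkooooooooooooo
26.95
```

```bash
python3 -c "
from station import robot
print(robot.job_done())"
```

```text
the job is handed in; nothing more can be done
None
```

The job is handed in at about 27 s on the robot's clock: the bottle stands in the yellow bin, all three bins measured flush in the last image, the robot was clear, and red, tape, can and plane were never touched; no verdict came back.

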